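# Preset the hand-span gauge and hold it at the mark

## Robot

A 6-joint arm with a two-finger parallel gripper is mounted at the origin on the work surface. World frame = base frame: x ahead of the robot, y to its left, z up, the work surface at z = 0. Lengths are in mm, angles in degrees, forces in N, time in s.
With the tool pointing down it reaches from about 350 to 850 mm from the base axis. Payload 8.1 kg.
Tool frame: the origin (TCP) lies on the centre line of the jaws, within the pads' length; the fingertips stand 11 mm ahead of it and the grasp point (between the pads) lies 8 mm behind it; z points along the fingers, y is the direction in which the jaws open and shut (so a half turn about z gives the same grasp; the last joint's range is limited). The gripper opens to 85 mm and grips with 20 to 120 N. Pads are 22 mm wide; open, the fingers measure 114 mm over their backs; the gripper's body (76 mm by 85 mm) begins 54 mm behind the grasp point. The pads swing forward as they close: fully open they stand 13 mm farther back than shut.
Start: joints at [-76.971, 7.471, 85.268, -0, 87.261, -4.893], TCP at [184.655, -570.884, 242.292] pointing down, gripper open.
Joint ranges: [-169.43, 169.43], [-51.17, 129.36], [1.28, 143.12], [-76.62, 256.62], [0, 156.53], [-152.29, 152.29]. Speed limits (degrees/s): [136.94, 136.94, 159.86, 180, 180, 180].

## Interface

Orientations are given as [roll, pitch, yaw] about the fixed x, y, z axes, in that order (R = Rz(yaw) Ry(pitch) Rx(roll)).
In Python, from bench import telemetry, viewer, r gives the robot as it stands.
- The arm moves only by the shell command python3 -m inch 'ROWS' [FORCE]. ROWS is JSON, a list of rows, each a list of 3 entries, a list of its own where there are three numbers: the shift along the tool's x, y, z in cm, then the turn, a rotation vector about the tool's x, y, z in rad, then the opening, from 0 (shut) to 1 (fully open). A call has 1 to 20 rows; each row is the pose to reach, as a shift and turn from the pose commanded when the call began, along the tool's axes at that moment; what a row does not reach only later rows make up. A row lasts 1/10 s, in which the tool goes at most 50 mm and 8.59 degrees, less where a joint would pass 70% of its speed; a pose out of reach is approached as far as the arm can. A call with a gripper value outside its range is refused whole. The fingers move at their own pace and stop on an object; FORCE is the grip in N (left out, the last holds). Time passes only in rows, so rows that repeat a pose let the fingers close. It gives the time, the measured TCP pose, the force and the opening at its end, in the units of the state.
- telemetry.sense(): the state, without advancing time (a new reading comes with each control period).
- viewer.snapshot(name): name is "scene" or "side" or "wrist"; returns the picture (420x560x3 uint8, red, green, blue); there is no depth.
- viewer.camera_model(name): a dict with "fx", "fy", "cx", "cy" (pixels), "cam_to_world" (4x4, takes a point from camera to world coordinates); the wrist camera has in their place "mount" (4x4, takes a point from camera to tool coordinates, whose origin is the TCP and whose axes are the flange's). Camera axes: x right, y down, z forward; pixel columns grow to the right and rows downward; lengths in mm; the calibration is good to about 2 mm. A picture is of the moment at which its call begins: read the wrist's pose just before it. camera_model takes no time and is no camera call.
- r.hand_in(): hands the job in, once; it reports no verdict.
The state is a dict: "time": time; "joint_pos": joint angles; "qd": joint speeds; "joint_efforts": joint torques, N m; "tool_pos": TCP position; "tcp_rot": TCP orientation; "ft_force": force on the tool from outside, world axes, zero at the start; "wrist_torque": the same for the moment, N m; "finger_gap": finger opening in mm.
Only numpy, scipy, OpenCV 4.12 (cv2) and the standard library are available. Lean on these libraries where they do the work, as an engineer would, in place of code of your own. Each camera call takes 0.05 s, during which the arm holds its last target.

## Task

Wake the hand-span gauge by pressing the round start button on its console fully down and letting it come up again. Then pinch the gauge's grip block so that its lock button is squeezed in, draw the telescoping boom out until its pointer stands at the 120 mm mark (the third long mark after zero), and finish while still holding it still there with the lock button squeezed: do not let go. Leave the other things on the desk where they are.

Things in the scene. Friction and masses are not known exactly. Their poses are not given: they have to be found in the camera images.
- gauge: Hand-span gauge fixed to the desk: white base plate 400 x 110 x 12 mm; along its rear half (x -200 to 0) an aluminium sleeve 34 mm wide, top at z = 62 mm, out of which a steel boom slides along +x. Origin: centre of the base's underside; x along the boom in the direction it extends, z up, y across (scale and lock button on the -y side).
- boom (a joint): Extension of the boom, m: 0 fully in, 0.16 at its end stop; the value is the scale reading, so 0.12 is the 120 mm mark. While the lock button is out a brake holds the boom fast (against some 15 N); with it pressed the boom slides along the gauge's +x against 1.5 N of friction and light damping, without a spring, and stays where it is left.
- boom_grip (a point): Point to pinch on the boom's upright grip block (30 mm long in x, top 22 mm above this point, which is 88 mm above the desk). Axes as the gauge. Across y: fixed face 20 mm to +y, lock button's face 26 mm to -y when out, 20 mm when pressed, so this is the middle of the squeezed grip (40 mm wide). Nearby: finger paddle 70 mm wide, 40 to 46 mm ahead (+x), top at z = 70 mm.
- lock_cap: Black lock button on the -y side of the boom's grip block: face 26 mm long (x) by 30 mm tall. Origin: centre of its outer face; axes as the gauge. It is pressed towards +y by pinching the grip block across y.
- lock (a joint): How far the lock button is pressed in, m: about 0 out (boom locked), 0.006 fully in. Spring about 5.5 N at rest, 8.5 N fully in; the boom is free once it is in by about half its travel. Grip with 12 N or more to hold it fully in.
- pointer (a point): Tip of the boom's pointer, just above the scale on the base plate; moves with the boom, axes as the gauge.
- mark120 (a point): The 120 mm mark of the scale on the base plate: the third long mark after the zero mark (short marks every 10 mm, long ones every 40 mm: 0, 40, 80, 120, 160, counted in the direction the boom extends). The pointer is at it when both have the same x in the gauge's axes.
- console: The gauge's readout console, a white box fixed to the desk, 130 (x) x 110 (y) x 40 mm, dark display on its far (+x) half; on its near half the big round start button and, 58 mm to the button's -y side, a small fixed knob (18 mm across, 8 mm tall). Origin: centre of its underside.
- start_top (a point): Centre of the top face of the round grey start button (32 mm across, in a 48 mm collar that is 12 mm tall on the console's top); 62 mm above the desk when up.
- start (a joint): How far the start button is pressed down, m: 0 up, 0.006 fully down. Spring 1.5 N at rest, 5 N fully down.
- mouse: Bystander, loose, leave alone: black computer mouse on the mouse pad, 100 x 58 x 33, origin under its centre (mm).
- glove_carton: Bystander, loose, leave alone: glove carton, 120 x 240 x 75, origin under its centre (mm).
- gel_bottle: Bystander, loose, leave alone: hand-gel bottle, 60 diameter, 160 tall, origin under its centre (mm).
- pen_cup: Bystander, loose, leave alone: pen cup with pens, 74 diameter, 150 tall with its pens, origin under its centre (mm).
- stapler: Bystander, loose, leave alone: stapler, 130 x 36 x 43, origin under its centre (mm).
- tape_roll: Bystander, loose, leave alone: roll of tape lying flat, 64 diameter, 25 tall, origin under its centre (mm).
- thermometer: Bystander, loose, leave alone: white clinical thermometer lying between gauge and console, 110 (135 with its steel tip) x 22 x 13, origin under its centre (mm).
Mind the look-alikes: they are no part of the job. Several things have the shape of the console; the one meant has the colours described above.

How it is judged (in metres and radians):
On the way, in this order (a step that is already met when the one before it is completed fails the run):
1. the start button is pressed fully down (value of joint start above 0.005 m), for 0.05 s.
2. the start button has come up again (value of joint start below 0.0015 m), for 0.05 s.
3. the lock button is squeezed in by the fingers before the boom is drawn (value of joint lock above 0.003 m and contact force between the fingers and lock_cap above 1 N and distance of pointer from where it was at the start of the episode below 0.01 m), for 0.05 s.
4. the pointer stands at the 120 mm mark, lock squeezed (value of joint boom between 0.116 and 0.124 m and value of joint lock above 0.003 m), for 0.3 s.
At the end, for the whole second after the job is handed in: The boom is at rest within 4 mm of the 120 mm mark, the gripper's fingers are still squeezing the lock button in by more than half its travel (3 of 6 mm), and the start button is up again (all of step 4 and velocity of joint boom between -0.01 and 0.01 m/s and contact force between the fingers and lock_cap above 1 N and value of joint start below 0.0015 m); the arm keeps its last pose, push and grip.
It fails at once if a bystander is moved more than 30 mm (distance of any of mouse, glove_carton, gel_bottle, pen_cup, stapler, tape_roll, thermometer from where it was at the start of the episode above 0.03 m).
It also fails if it takes over 48 s, if anything falls off the work surface, if the arm or the gripper's body presses on something with over 40 N, if the wrist force passes 120 N, or if a joint passes its speed limit or range.

## Working session

There is one attempt and no reset: what is moved stays moved. The work goes in short steps, Python scripts to look and compute and a shell command to move; the robot and the scene stay as the last step left them, time stands still between calls to the robot, and variables do not carry over. Pictures are saved under pics/ and viewed, and the job is handed in when it is done.

```bash
ls; mkdir -p pics
python3 - <<'E'
from bench import telemetry, viewer, r
import cv2
print(telemetry.sense())
for n in ["scene","side","wrist"]:
    cv2.imwrite(f"pics/{n}0.png",viewer.snapshot(n)[:,:,::-1])
    print(n,viewer.camera_model(n))
E
```

```text
pics
{'time': 0.0, 'joint_pos': array([-7.69705054e+01,  7.51513366e+00,  8.53313216e+01, -2.49787155e-05,
        8.72636033e+01, -4.89075107e+00]), 'qd': array([-0.02549433, -0.00482382, -0.0583171 ,  0.03970654, -0.04399879,
        0.05547058]), 'joint_efforts': array([ 2.26198740e-04, -5.69389236e+01, -5.00556171e+01, -2.00746704e-04,
        1.48290658e-02, -1.51521232e-05]), 'tool_pos': array([ 184.5337842 , -570.33253118,  241.22460224]), 'tcp_rot': array([-1.79890340e+02, -9.35830020e-03,  1.79202379e+01]), 'ft_force': array([ 0.41829329, -0.23994321,  0.6950172 ]), 'wrist_torque': array([-0.00578778,  0.01613473, -0.03364135]), 'finger_gap': 85.59570141871727}
scene {'fx': 411.1687931775657, 'fy': 411.1687931775657, 'cx': 277.2928242869602, 'cy': 209.26636903662492, 'cam_to_world': array([[-4.26768000e-01,  6.37593304e-01, -6.41360938e-01,
         1.23636080e+03],
       [ 9.04201699e-01,  3.14143630e-01, -2.89366664e-01,
         4.76581997e+02],
       [ 1.69812057e-02, -7.03412083e-01, -7.10579398e-01,
         8.26468677e+02],
       [ 0.00000000e+00,  0.00000000e+00, 
[... 273 characters left out ...]
88e-01,  5.62372068e-01, -7.97885229e-01,
         9.87044142e+02],
       [ 1.22037432e-02, -8.15746317e-01, -5.78281087e-01,
         7.02417569e+02],
       [ 0.00000000e+00,  0.00000000e+00,  0.00000000e+00,
         1.00000000e+00]])}
wrist {'fx': 306.10946350261327, 'fy': 306.10946350261327, 'cx': 280.27088296754573, 'cy': 210.5254655534944, 'mount': array([[ 3.88060109e-04, -9.49041002e-01, -3.15152385e-01,
         8.14390531e+01],
       [ 9.99999765e-01,  5.46614384e-04, -4.14718250e-04,
        -7.51210736e-01],
       [ 5.65851450e-04, -3.15152150e-01,  9.49040991e-01,
        -1.31959412e+02],
       [ 0.00000000e+00,  0.00000000e+00,  0.00000000e+00,
         1.00000000e+00]])}
```

View pics/scene0.png

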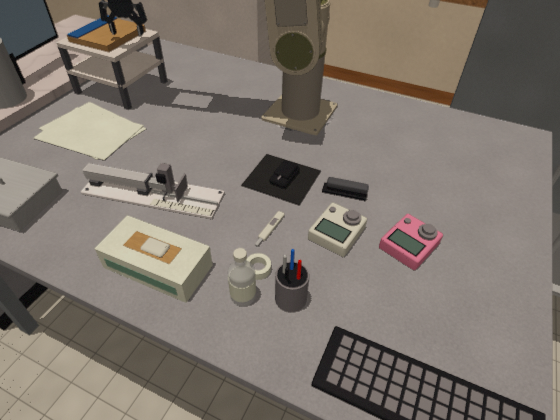

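View pics/side0.png

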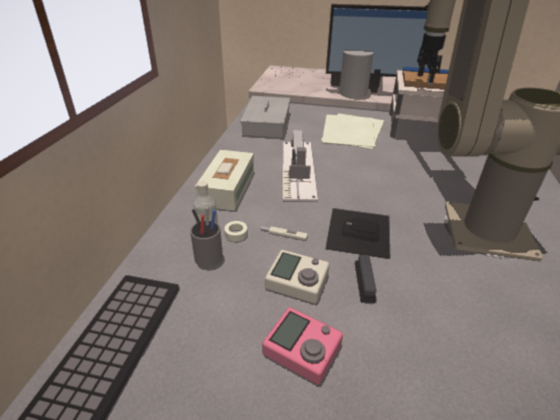

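View pics/wrist0.png

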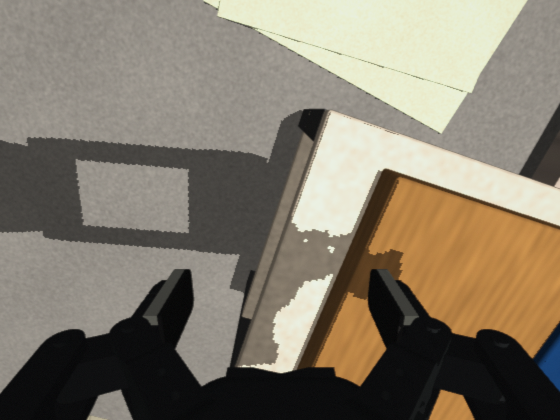

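Candidates for the console: white box (scene 338,228 / side 297,276), pink box (412,240 / 302,343), and the grey box beside the gauge (20,190 / 268,115). The white one with the dark display matches the description. I'll check it in close crops.

Run:
```python
import cv2,numpy as np
a=cv2.imread("pics/scene0.png");b=cv2.imread("pics/side0.png")
f=lambda im,x,y,w,h,s:cv2.resize(im[y:y+h,x:x+w],None,fx=s,fy=s,interpolation=cv2.INTER_CUBIC)
A=f(a,300,195,80,65,5);B=f(b,255,240,80,65,5)
cv2.imwrite("pics/c1.png",np.hstack([A,B]))
A=f(a,75,155,160,70,5)
cv2.imwrite("pics/c2.png",A)
cv2.imwrite("pics/c3.png",f(b,265,120,70,90,6))
```

```text
(no output)
```

View pics/c1.png

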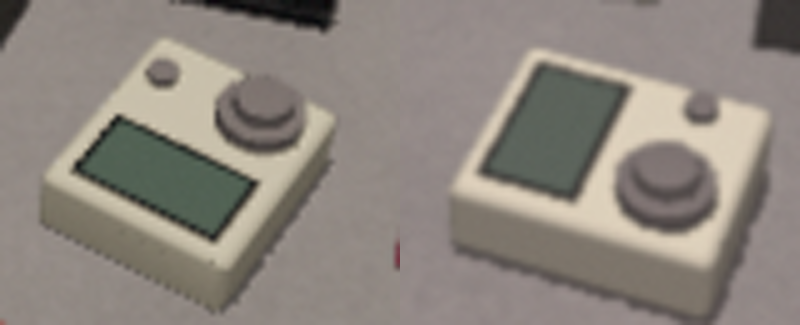

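View pics/c2.png

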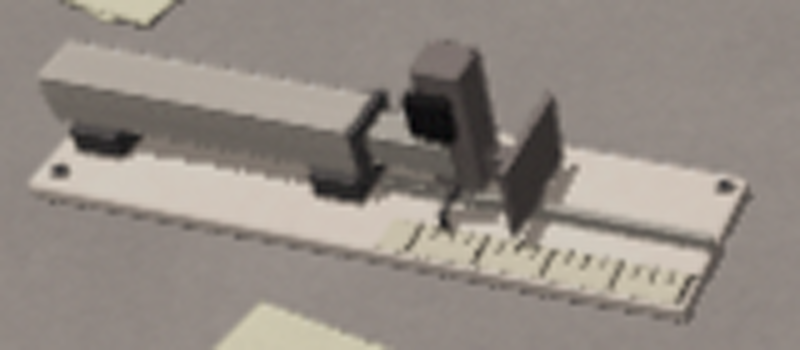

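View pics/c3.png

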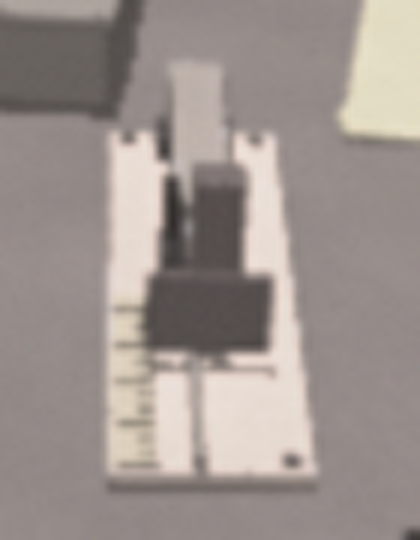

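```bash
cat > h.py <<'E'
import numpy as np,cv2
from bench import telemetry,viewer
from scipy.spatial.transform import Rotation as Ro
def ray(name,u,v,T=None):
    m=viewer.camera_model(name)
    if T is None: T=m["cam_to_world"]
    d=T[:3,:3]@np.array([(u-m["cx"])/m["fx"],(v-m["cy"])/m["fy"],1.]);return T[:3,3],d/np.linalg.norm(d)
def onz(name,u,v,z,T=None):
    o,d=ray(name,u,v,T);return o+d*(z-o[2])/d[2]
def tri(rs):
    A=sum(np.eye(3)-np.outer(d,d) for o,d in rs);b=sum((np.eye(3)-np.outer(d,d))@o for o,d in rs)
    p=np.linalg.solve(A,b);return p,[round(float(np.linalg.norm(np.cross(p-o,d))),1) for o,d in rs]
def tool():
    s=telemetry.sense();T=np.eye(4);T[:3,:3]=Ro.from_euler('xyz',s["tcp_rot"],degrees=True).as_matrix();T[:3,3]=s["tool_pos"];return T
def wT(): return tool()@viewer.camera_model("wrist")["mount"]
def rel(p,R,yaw=None):
    """rows needed: shift in tool axes cm to p"""
    T=tool();return T[:3,:3].T@(np.array(p)-T[:3,3])/10
E
python3 - <<'E'
from h import *
np.set_printoptions(precision=1,suppress=True)
S=lambda u,v:(75+u/5-.4,155+v/5-.4)
C=lambda u,v:(300+u/5-.4,195+v/5-.4)
D=lambda u,v:(255+(u-400)/5-.4,240+v/5-.4)
W=lambda u,v:(265+u/6-.4,120+v/6-.4)
t=lambda a,b:tri([ray("scene",*a),ray("side",*b)])
print("start",t(C(266,97),D(668,168)))
print("knob",t(C(163,70),D(703,103)))
print("grip top",t(S(447,62),W(220,174)))
print("paddle top c",t(S(535,140),W(210,280)))
print("mark160", onz("scene",*S(688,288),12),onz("side",*W(137,464),12))
for u in [(412,235),(485,248),(547,262),(617,272),(688,288)]: print("m",onz("scene",*S(*u),12))
for u in [(32,187),(688,316),(748,187),(445,225)]: print("corner/ptr",onz("scene",*S(*u),12))
for u in [(107,478),(318,474),(108,135),(272,135)]: print("corner side",onz("side",*W(*u),12))
print("console corners", [onz("scene",*C(*u),40) for u in [(163,40),(333,118),(43,182),(222,268)]])
E
```

```text
start (array([472.2, 348. ,  59.3]), [0.3, 0.3])
knob (array([463.8, 289.2,  46.6]), [1.1, 1.1])
grip top (array([ 577. , -162.1,  108.6]), [1.2, 1.2])
paddle top c (array([ 572.9, -115.2,   67.8]), [1.7, 1.7])
mark160 [590.9 -11.3  12. ] [591.  -14.6  12. ]
m [ 623.7 -172.5   12. ]
m [ 614.2 -129.6   12. ]
m [608.2 -92.3  12. ]
m [597.6 -53.1  12. ]
m [590.9 -11.3  12. ]
corner/ptr [ 687.5 -391.2   12. ]
corner/ptr [609.1  -0.1  12. ]
corner/ptr [505.6 -23.3  12. ]
corner/ptr [ 608.9 -160.8   12. ]
corner side [603.6   1.8  12. ]
corner side [497.  -27.7  12. ]
corner side [ 684.7 -389.1   12. ]
corner side [ 579.4 -415.3   12. ]
console corners [array([436.6, 280.5,  40. ]), array([452.5, 381.8,  40. ]), array([562.4, 260.8,  40. ]), array([576. , 361.9,  40. ])]
```

```bash
python3 -m inch '[[[0,0,-5],[0,0,0],0.6],[[0,0,-7],[0,0,0],0.6],[[4,-2,-7],[0,0,-0.12],0.6],[[8,-4,-7],[0,0,-0.25],0.6],[[12,-6.5,-7],[0,0,-0.38],0.6],[[16,-8.5,-7],[0,0,-0.5],0.6],[[20,-10.7,-7],[0,0,-0.62],0.6],[[24,-13,-7],[0,0,-0.75],0.6],[[28,-15,-7],[0,0,-0.87],0.6],[[32,-17,-7],[0,0,-1.0],0.6],[[36,-19.3,-7],[0,0,-1.12],0.6],[[40,-21.4,-5],[0,0,-1.24],0.6],[[44,-23.5,-4],[0,0,-1.36],0.6],[[48,-25.7,-2],[0,0,-1.457],0.6],[[49.9,-26.7,-1],[0,0,-1.457],0.6],[[49.9,-26.7,-1],[0,0,-1.457],0.6],[[49.9,-26.7,-1],[0,0,-1.457],0.6],[[49.9,-26.7,-1],[0,0,-1.457],0.6]]'
python3 - <<'E'
from h import *
T=tool();np.save("pics/T1.npy",T);print(T)
cv2.imwrite("pics/w1.png",viewer.snapshot("wrist")[:,:,::-1])
E
```

```text
time: 1.95
tool_pos: [577.0, -164.2, 253.0]
tcp_rot: [180.0, 0.0, 101.3]
ft_force: [-0.3, -0.0, -0.1]
finger_gap: 51.2
[[-1.96677110e-01  9.80468143e-01  5.79392765e-04  5.77001952e+02]
 [ 9.80468057e-01  1.96677452e-01 -6.07303051e-04 -1.64246634e+02]
 [-7.09394787e-04  4.48633490e-04 -9.99999648e-01  2.52959753e+02]
 [ 0.00000000e+00  0.00000000e+00  0.00000000e+00  1.00000000e+00]]
```

View pics/w1.png

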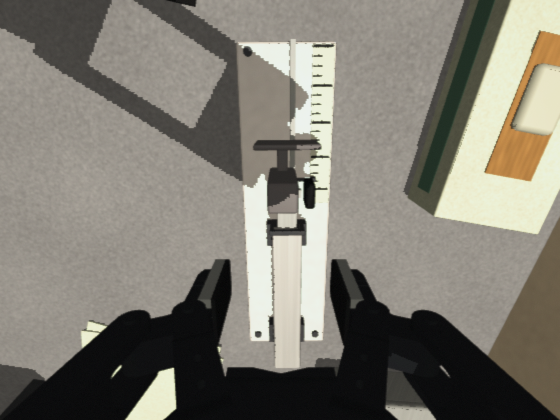

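Run:
```python
import cv2
a=cv2.imread("pics/w1.png")
cv2.imwrite("pics/c4.png",cv2.resize(a[35:255,230:350],None,fx=2.7*2/2,fy=2.7,interpolation=cv2.INTER_CUBIC)) 
cv2.imwrite("pics/c5.png",cv2.resize(a[130:240,240:340],None,fx=5.4,fy=5.4,interpolation=cv2.INTER_CUBIC))
```

```text
(no output)
```

View pics/c5.png

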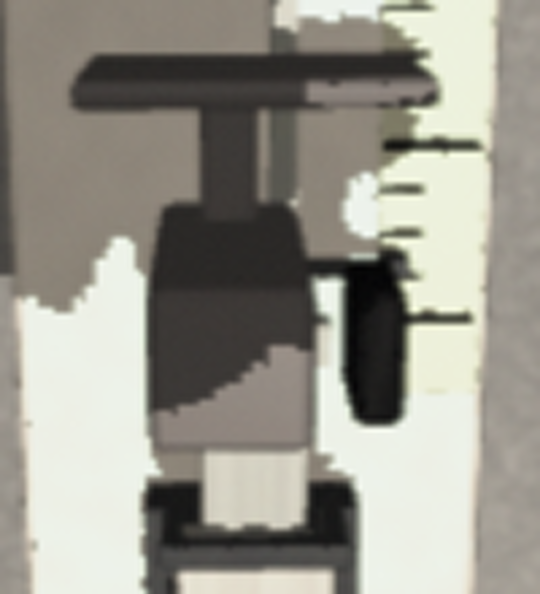

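View pics/c4.png

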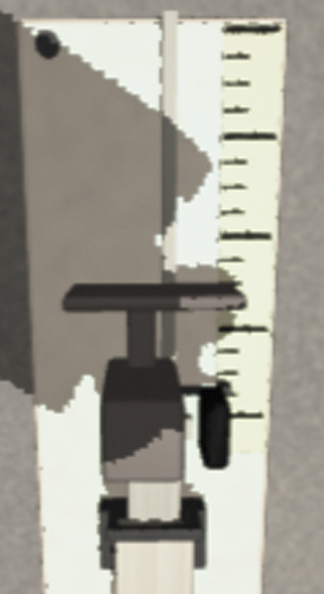

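Run:
```python
from h import *
np.set_printoptions(precision=1,suppress=True)
T=np.load("pics/T1.npy")@viewer.camera_model("wrist")["mount"]
c=lambda x,y:(240+x/5.4-.4,130+y/5.4-.4)
m=lambda x,y:(230+x/2.7-.3,35+y/2.7-.3)
a=np.deg2rad(101.4);X=np.array([np.cos(a),np.sin(a),0]);Y=np.array([-np.sin(a),np.cos(a),0])
O=None
P={}
for n,p,z in [("m0",m(245,414),12),("m40",m(250,328),12),("m80",m(252,236),12),("m120",m(255,135),12),("m160",m(258,29),12),("ptr",c(390,264),14),("blkFL",c(153,288),110),("blkFR",c(310,288),110),("blkRL",c(152,448),110),("blkRR",c(313,448),110),("capFR",c(406,275),103),("capRR",c(406,420),103)]:
    w=onz("wrist",*p,z,T); P[n]=w; print(n,w,"gx %.1f gy %.1f"%((w-[596,-206.5,0])@X,(w-[596,-206.5,0])@Y))
d=P["m160"]-P["m0"];print(np.degrees(np.arctan2(d[1],d[0])),np.linalg.norm(d))
```

```text
m0 [ 629.3 -166.3   12. ] gx 32.8 gy -40.6
m40 [ 622.1 -127.3   12. ] gx 72.5 gy -41.2
m80 [613.4 -88.5  12. ] gx 112.2 gy -40.4
m120 [604.9 -48.8  12. ] gx 152.8 gy -39.9
m160 [596.5 -10.1  12. ] gx 192.5 gy -39.3
ptr [ 615.6 -156.2   14. ] gx 45.4 gy -29.2
blkFL [ 562.9 -149.5  110. ] gx 62.5 gy 21.2
blkFR [ 589.1 -144.2  110. ] gx 62.4 gy -5.6
blkRL [ 568.  -177.8  110. ] gx 33.7 gy 21.7
blkRR [ 595.8 -172.2  110. ] gx 33.7 gy -6.6
capFR [ 605.7 -140.2  103. ] gx 63.1 gy -22.6
capRR [ 611.9 -166.   103. ] gx 36.6 gy -23.5
101.85728913189622 159.68350365121864
```

```bash
python3 -m inch '[[[4,0,0],[0,0,0],0],[[8,0,0],[0,0,0],0],[[12.5,0,0],[0,0,0],0],[[17,0,0],[0,0,0],0],[[21.5,0,0],[0,0,0],0],[[26,0,0],[0,0,0],0],[[30.5,0,1],[0,0,0],0],[[35,0,2],[0,0,0],0],[[39.5,0,3],[0,0,0],0],[[44,0,4],[0,0,0],0],[[48,-0.2,5],[0,0,0],0],[[51,-0.2,6],[0,0,0],0],[[52.3,-0.2,7],[0,0,0],0],[[52.3,-0.2,7],[0,0,0],0],[[52.3,-0.2,7],[0,0,0],0],[[52.3,-0.2,7],[0,0,0],0]]'
python3 - <<'E'
from h import *
T=tool();np.save("pics/T2.npy",T);print(T)
cv2.imwrite("pics/w2.png",viewer.snapshot("wrist")[:,:,::-1])
E
```

```text
time: 3.6
tool_pos: [473.0, 347.6, 183.2]
tcp_rot: [179.9, 0.0, 101.3]
ft_force: [0.2, -0.5, 0.6]
finger_gap: -0.4
[[-1.95855144e-01  9.80632146e-01  1.16492066e-03  4.73007825e+02]
 [ 9.80632836e-01  1.95855080e-01  1.69571382e-04  3.47594532e+02]
 [-6.18684819e-05  1.17557088e-03 -9.99999307e-01  1.83213789e+02]
 [ 0.00000000e+00  0.00000000e+00  0.00000000e+00  1.00000000e+00]]
```

View pics/w2.png

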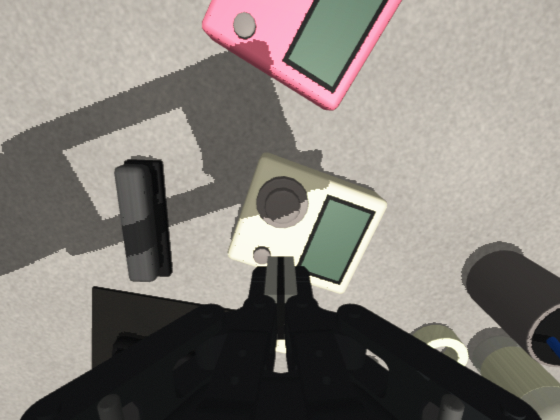

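The white console with its dark display is confirmed. The button top is at about (283,204) and the knob at (262,256).

Run:
```python
from h import *
np.set_printoptions(precision=1,suppress=True)
a=cv2.imread("pics/w2.png")
cv2.imwrite("pics/c6.png",cv2.resize(a[165:245,240:330],None,fx=6,fy=6,interpolation=cv2.INTER_CUBIC))
T=np.load("pics/T2.npy")@viewer.camera_model("wrist")["mount"]
p=onz("wrist",283,204,62,T);print(p, tri([ray("scene",352.8,214),ray("side",308.2,273.2),ray("wrist",283,204,T)]))
print(rel(p,0))
```

```text
[475.1 351.9  62. ] (array([473.6, 349.6,  60.5]), [1.2, 1.8, 2.3])
[ 0.4  0.3 12.1]
```

View pics/c6.png

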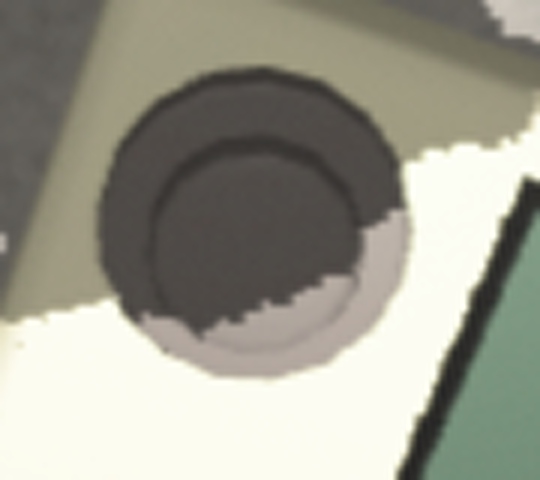

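```bash
python3 -m inch '[[[0.2,0.15,3],[0,0,0],0],[[0.2,0.15,6],[0,0,0],0],[[0.2,0.15,9],[0,0,0],0],[[0.2,0.15,10.5],[0,0,0],0],[[0.2,0.15,11],[0,0,0],0],[[0.2,0.15,11.3],[0,0,0],0],[[0.2,0.15,11.6],[0,0,0],0],[[0.2,0.15,11.6],[0,0,0],0],[[0.2,0.15,11.6],[0,0,0],0]]'
```

```text
time: 4.55
tool_pos: [474.2, 351.7, 67.9]
tcp_rot: [179.8, -0.0, 101.4]
ft_force: [-0.3, -1.5, 4.7]
finger_gap: -0.1
```

```bash
python3 -m inch '[[[0,0,0.1],[0,0,0],0],[[0,0,0.2],[0,0,0],0],[[0,0,0.2],[0,0,0],0],[[0,0,0.2],[0,0,0],0]]'; python3 -c "
from bench import viewer;import cv2
cv2.imwrite('pics/s3.png',viewer.snapshot('side')[:,:,::-1][220:320,240:350].repeat(5,0).repeat(5,1))"
```

```text
time: 4.95
tool_pos: [474.2, 351.7, 66.9]
tcp_rot: [179.8, -0.0, 101.4]
ft_force: [-3.2, -4.5, 16.5]
finger_gap: -0.1
```

View pics/s3.png

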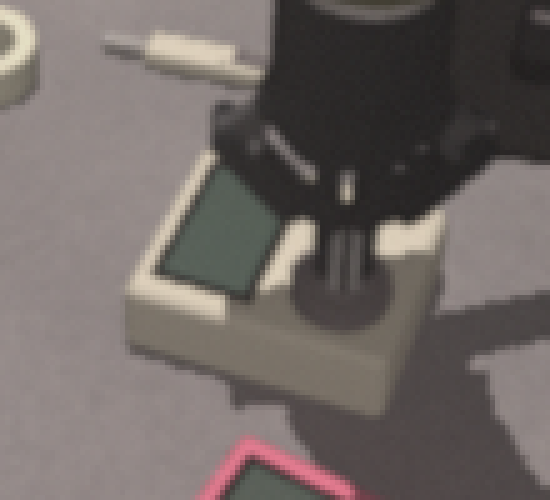

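```bash
python3 -m inch '[[[0,0,-1.5],[0,0,0],0],[[0,0,-5],[0,0,0],0],[[0,0,-10],[0,0,0],0.3],[[0,0,-14],[0,0,0],0.8],[[-4,0,-17],[0,0,0],1],[[-8,0,-18],[0,0,0],1],[[-12.5,0,-18],[0,0,0],1],[[-17,0,-18],[0,0,0],1],[[-21.5,0,-18],[0,0,0],1],[[-26,0.2,-18],[0,0,0],1],[[-30.5,0.4,-18],[0,0,0],1],[[-35,0.6,-18],[0,0,0],1],[[-39.5,0.7,-17],[0,0,0],1],[[-44,0.75,-16],[0,0,0],1],[[-48,0.75,-15],[0,0,0],1],[[-51,0.75,-13],[0,0,0],1],[[-52.3,0.75,-12],[0,0,0],1],[[-52.3,0.75,-12],[0,0,0],1],[[-52.3,0.75,-12],[0,0,0],1]]'
python3 - <<'E'
from h import *
T=tool();np.save("pics/T3.npy",T);print(T)
a=viewer.snapshot("wrist")[:,:,::-1]
cv2.imwrite("pics/w3.png",a)
for n in ["scene","side"]: cv2.imwrite(f"pics/{n}3.png",viewer.snapshot(n)[:,:,::-1])
E
```

```text
time: 6.9
tool_pos: [583.7, -158.9, 184.5]
tcp_rot: [-180.0, -0.1, 101.4]
ft_force: [0.2, 0.2, 0.3]
finger_gap: 85.1
[[-1.97838705e-01  9.80234549e-01 -2.75196993e-04  5.83720961e+02]
 [ 9.80234125e-01  1.97838877e-01  9.16179550e-04 -1.58904885e+02]
 [ 9.52515512e-04 -8.85017074e-05 -9.99999542e-01  1.84534556e+02]
 [ 0.00000000e+00  0.00000000e+00  0.00000000e+00  1.00000000e+00]]
```

View pics/w3.png

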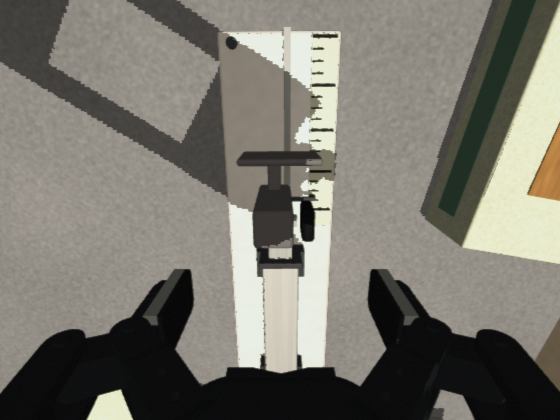

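View pics/side3.png

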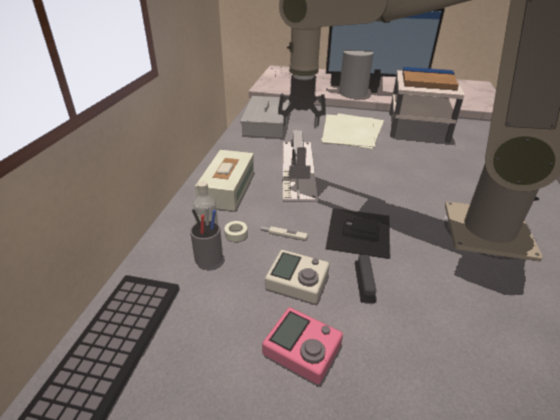

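Run:
```python
import cv2
a=cv2.imread("pics/w3.png")
cv2.imwrite("pics/c7.png",cv2.resize(a[145:265,230:350],None,fx=5,fy=5,interpolation=cv2.INTER_CUBIC))
```

```text
(no output)
```

View pics/c7.png

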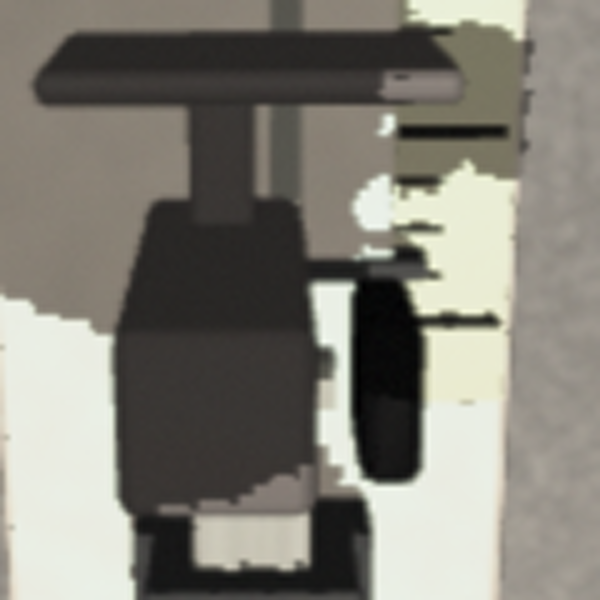

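Run:
```python
from h import *
np.set_printoptions(precision=1,suppress=True)
M=viewer.camera_model("wrist")["mount"]
T=np.load("pics/T3.npy")@M;T1=np.load("pics/T1.npy")@M
c=lambda x,y:(230+x/5-.4,145+y/5-.4)
c1=lambda x,y:(240+x/5.4-.4,130+y/5.4-.4)
t=np.load("pics/T3.npy")
for n,p,z in [("m0",c(455,320),12),("m40",c(452,131),12),("ptr",c(415,256),14),("blkFL",c(117,330),110),("blkFR",c(315,330),110),("blkRL",c(119,512),110),("blkRR",c(315,510),110),("capmid",c(422,400),103),("capRR",c(422,478),103)]:
    w=onz("wrist",*p,z,T);print(n,w,"in tool mm",t[:3,:3].T@(w-t[:3,3]))
for a,b in [((153,288),(117,330)),((310,288),(315,330)),((152,448),(119,512)),((313,448),(315,510)),((406,420),(422,478))]:
    p,e=tri([ray("wrist",*c1(*a),T1),ray("wrist",*c(*b),T)]);print(p,e,t[:3,:3].T@(p-t[:3,3]))
```

```text
m0 [ 628.8 -167.    12. ] in tool mm [-17.   42.6 172.5]
m40 [ 618.6 -128.3   12. ] in tool mm [ 22.9  40.3 172.6]
ptr [ 617.  -154.7   14. ] in tool mm [ -2.6  33.5 170.5]
blkFL [ 562.4 -149.6  110. ] in tool mm [ 13.3 -19.   74.5]
blkFR [ 590. -144.  110.] in tool mm [13.3  9.1 74.5]
blkRL [ 567.5 -177.5  110. ] in tool mm [-15.1 -19.5  74.5]
blkRR [ 595.9 -171.4  110. ] in tool mm [-14.7   9.5  74.5]
capmid [ 608.7 -153.8  103. ] in tool mm [-0.  25.5 81.5]
capRR [ 611.7 -166.1  103. ] in tool mm [-12.7  26.   81.5]
[ 562.7 -148.8  112.4] [0.2, 0.2] [ 14.  -18.6  72.1]
[ 589.8 -144.6  108.1] [0.5, 0.5] [12.8  8.7 76.4]
[ 567.8 -178.1  108.9] [0.3, 0.3] [-15.7 -19.4  75.7]
[ 596.6 -174.1  103.9] [0.1, 0.1] [-17.6   9.7  80.6]
[ 611.6 -165.8  103.9] [0.1, 0.1] [-12.3  26.   80.6]
```

```bash
python3 -m inch '[[[-0.1,0.05,3],[0,0,0],1],[[-0.1,0.05,6],[0,0,0],1],[[-0.1,0.05,8.5],[0,0,0],1],[[-0.1,0.05,10],[0,0,0],1],[[-0.1,0.05,10.6],[0,0,0],1],[[-0.1,0.05,10.6],[0,0,0],1],[[-0.1,0.05,10.6],[0,0,0],1]]' 30
python3 - <<'E'
from h import *
cv2.imwrite("pics/w4.png",viewer.snapshot("wrist")[:,:,::-1])
E
```

```text
time: 7.75
tool_pos: [585.5, -161.0, 80.0]
tcp_rot: [179.9, 0.1, 101.4]
ft_force: [0.6, -0.3, -0.5]
finger_gap: 85.2
```

View pics/w4.png

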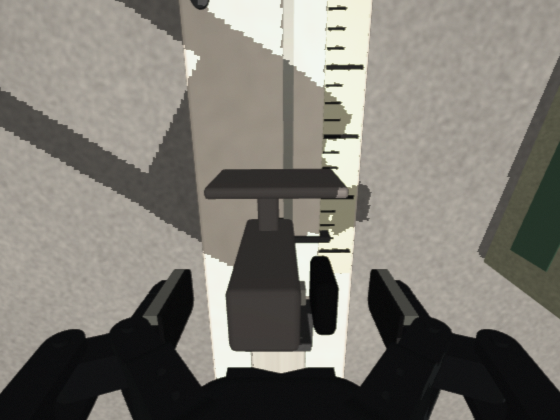

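The block and cap sit centred between the pads: block and cap together span 228–340, and the pad tips are at about 190 and 370. Closing.

```bash
python3 -m inch '[[[0,0,0],[0,0,0],0.6],[[0,0,0],[0,0,0],0.5],[[0,0,0],[0,0,0],0.4],[[0,0,0],[0,0,0],0.3],[[0,0,0],[0,0,0],0.3],[[0,0,0],[0,0,0],0.3],[[0,0,0],[0,0,0],0.3],[[0,0,0],[0,0,0],0.3]]' 30
python3 - <<'E'
from h import *
np.save("pics/T5.npy",tool())
cv2.imwrite("pics/w5.png",viewer.snapshot("wrist")[:,:,::-1])
E
```

```text
time: 8.6
tool_pos: [583.7, -161.6, 79.6]
tcp_rot: [-179.9, 0.0, 101.4]
ft_force: [-10.6, -1.1, 11.2]
finger_gap: 39.7
```

View pics/w5.png

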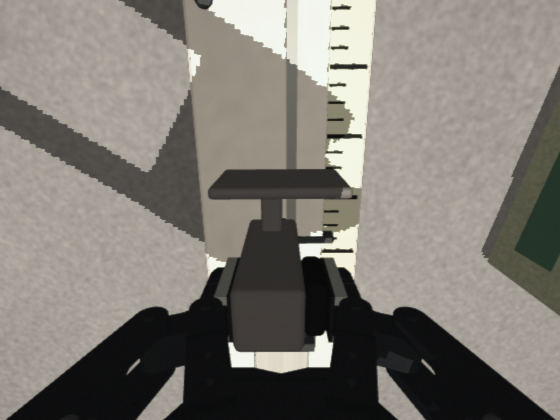

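Run:
```python
import cv2
a=cv2.imread("pics/w5.png")
cv2.imwrite("pics/c8.png",cv2.resize(a[120:265,285:375],None,fx=4.1,fy=4.1,interpolation=cv2.INTER_CUBIC))
```

```text
(no output)
```

View pics/c8.png

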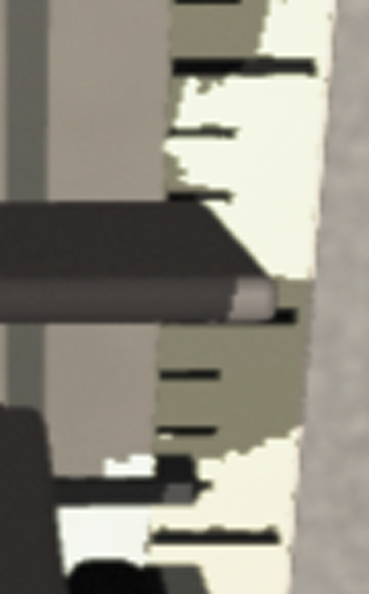

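```bash
python3 -m inch '[[[0,-0.1,0],[0,0,0],0.3],[[0.5,-0.15,0],[0,0,0],0.3],[[1,-0.15,0],[0,0,0],0.3],[[1.5,-0.15,0],[0,0,0],0.3],[[2,-0.15,0],[0,0,0],0.3],[[2,-0.15,0],[0,0,0],0.3]]'
python3 - <<'E'
from h import *
cv2.imwrite("pics/w6.png",cv2.resize(viewer.snapshot("wrist")[:,:,::-1][100:300,200:400],None,fx=3,fy=3,interpolation=cv2.INTER_CUBIC))
E
```

```text
time: 9.25
tool_pos: [579.4, -141.4, 79.6]
tcp_rot: [179.9, 0.0, 101.4]
ft_force: [-3.4, 1.0, 7.5]
finger_gap: 39.4
```

View pics/w6.png

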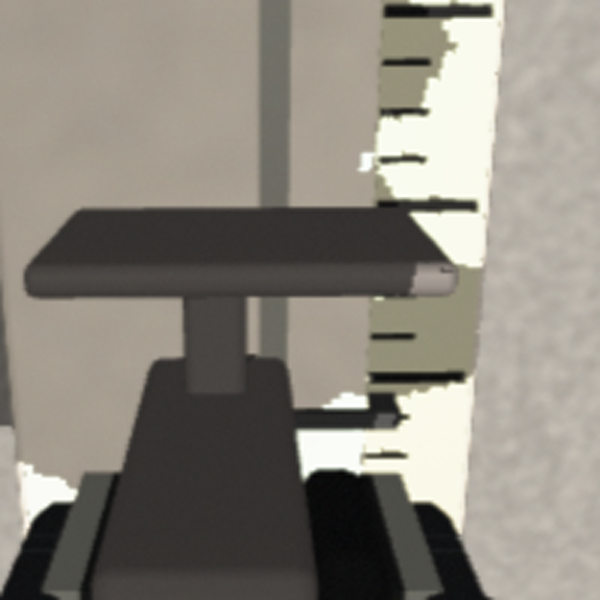

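```bash
python3 -m inch '[[[0.8,0,0],[0,0,0],0.3],[[1.6,0,0],[0,0,0],0.3],[[2.4,0,0],[0,0,0],0.3],[[3.2,0,0],[0,0,0],0.3],[[4,0,0],[0,0,0],0.3],[[4.8,0,0],[0,0,0],0.3],[[5.6,0,0],[0,0,0],0.3],[[6.4,0,0],[0,0,0],0.3],[[7.2,0,0],[0,0,0],0.3],[[8,0,0],[0,0,0],0.3],[[8.4,0,0],[0,0,0],0.3],[[8.4,0,0],[0,0,0],0.3],[[8.4,0,0],[0,0,0],0.3]]'
python3 - <<'E'
from h import *
np.save("pics/T7.npy",tool())
a=viewer.snapshot("wrist")[:,:,::-1];cv2.imwrite("pics/w7full.png",a)
f=lambda a:cv2.resize(a,None,fx=5,fy=5,interpolation=cv2.INTER_CUBIC)
cv2.imwrite("pics/w7.png",f(a[140:260,270:390]))
s=viewer.snapshot("scene")[:,:,::-1];cv2.imwrite("pics/scene7.png",s);cv2.imwrite("pics/s7.png",f(s[155:225,110:240]))
b=viewer.snapshot("side")[:,:,::-1];cv2.imwrite("pics/d7.png",f(b[120:210,265:365]))
E
```

```text
time: 10.6
tool_pos: [562.3, -59.1, 79.6]
tcp_rot: [-180.0, 0.0, 101.4]
ft_force: [-6.2, 1.1, 10.8]
finger_gap: 39.8
```

View pics/w7.png

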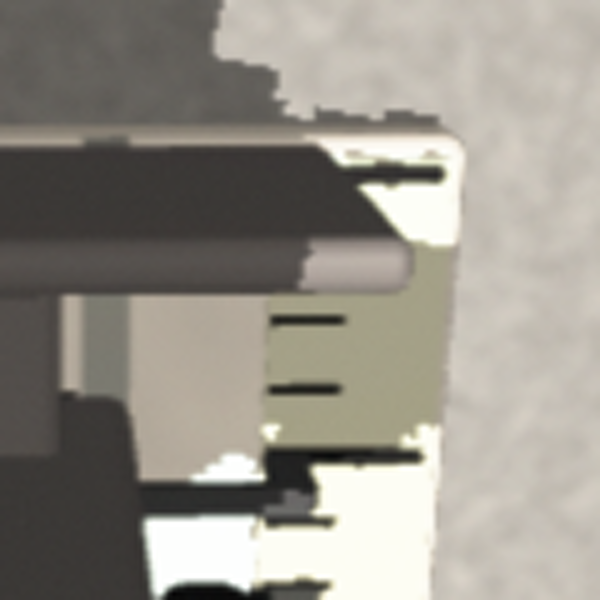

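View pics/s7.png

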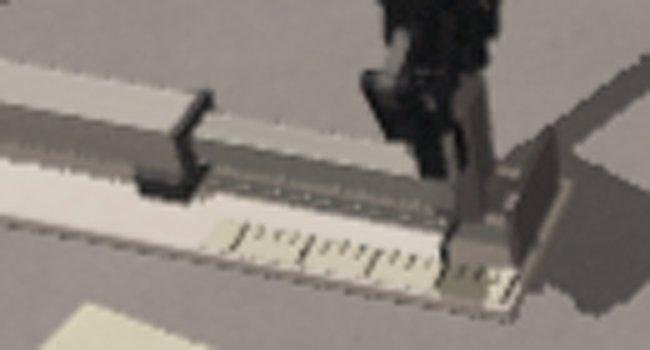

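View pics/d7.png

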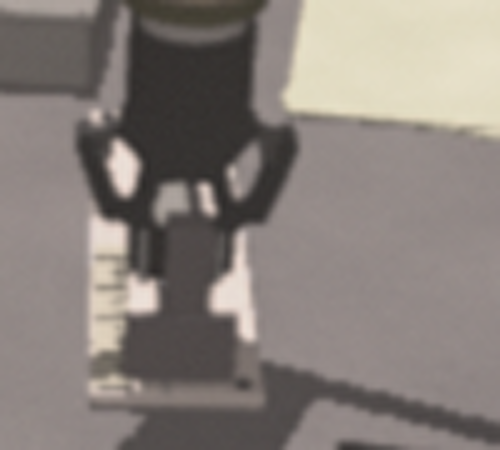

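Run:
```python
from h import *
np.set_printoptions(precision=1,suppress=True)
M=viewer.camera_model("wrist")["mount"]
L=lambda k:np.load(f"pics/T{k}.npy")@M
r1=ray("wrist",240+398/5.4-.4,130+266/5.4-.4,L(1))
r3=ray("wrist",230+405/5-.4,145+267/5-.4,L(3))
r5=ray("wrist",285+183/4.1-.4,120+492/4.1-.4,L(5))
t=np.load("pics/T7.npy")
tr=lambda p:t[:3,:3].T@(p-t[:3,3])
p,e=tri([r1,r3,r5]);print("ptr0",p,e); print(tri([r1,r5]),tri([r3,r5]))
# marks now
ms={k:onz("wrist",270+x/5-.4,140+y/5-.4,12,L(7)) for k,(x,y) in {100:(320,585),110:(325,521),120:(350,457),130:(305,388),140:(308,320),160:(410,172)}.items()}
for k,v in ms.items(): print(k,v,tr(v))
for z in (12,14,16,18,20): print(z,tr(onz("wrist",270+290/5-.4,140+501/5-.4,z,L(7)))[0], "front low edge",tr(onz("wrist",270+290/5-.4,140+457/5-.4,z,L(7)))[0])
```

```text
ptr0 [ 613.8 -152.7   31.9] [0.9, 1.1, 0.2]
(array([ 614.8, -153.3,   29.9]), [0.3, 0.3]) (array([ 612.5, -151.2,   36.3]), [0.5, 0.5])
100 [604.3 -70.4  12. ] [-19.4  38.9  67.6]
110 [602.5 -60.5  12. ] [-9.3 39.1 67.6]
120 [603.4 -50.2  12. ] [ 0.5 42.  67.6]
130 [594.7 -41.5  12. ] [10.8 35.2 67.6]
140 [592.6 -31.9  12. ] [20.7 35.1 67.6]
160 [600.7  -9.4  12. ] [41.1 47.5 67.6]
12 -6.207759658629217 front low edge 0.5197921243800073
14 -5.324793972363023 front low edge 1.3353231555358969
16 -4.441828286096841 front low edge 2.150854186691764
18 -3.5588625998306465 front low edge 2.9663852178476304
20 -2.6758969135644515 front low edge 3.781916249003512
```

Run:
```python
import cv2
a=cv2.imread("pics/scene7.png")
cv2.imwrite("pics/c9.png",cv2.resize(a[190:225,148:220],None,fx=11,fy=11,interpolation=cv2.INTER_CUBIC))
a=cv2.imread("pics/w7full.png")
cv2.imwrite("pics/c10.png",cv2.resize(a[215:260,305:360],None,fx=12,fy=12,interpolation=cv2.INTER_NEAREST))
```

View pics/c9.png

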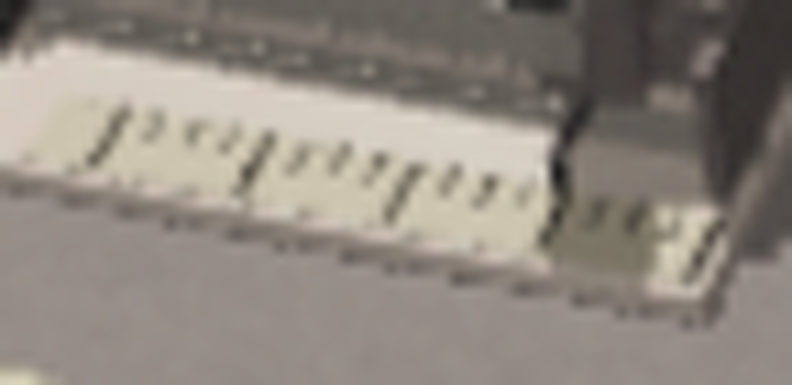

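View pics/c10.png

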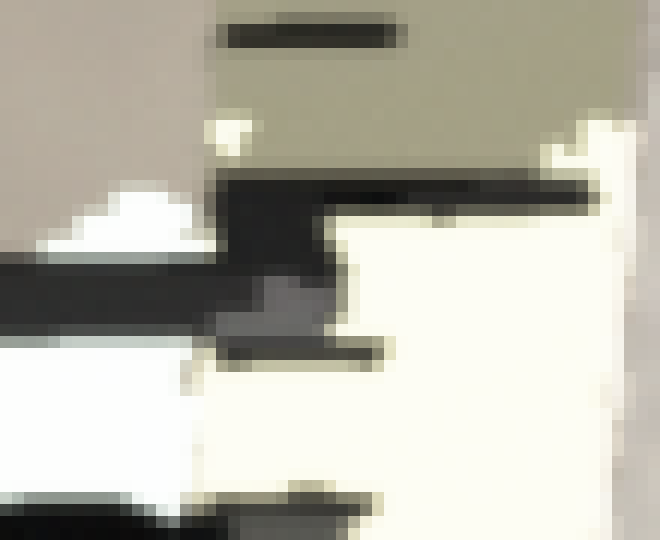

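```bash
python3 -m inch '[[[0,0,0],[0,0,0],0.3],[[0,0,0],[0,0,0],0.3],[[0,0,0],[0,0,0],0.3],[[0,0,0],[0,0,0],0.3],[[0,0,0],[0,0,0],0.3]]'
python3 - <<'E'
from h import *
a=viewer.snapshot("wrist")[:,:,::-1];cv2.imwrite("pics/w8.png",a)
s=viewer.snapshot("scene")[:,:,::-1];cv2.imwrite("pics/scene8.png",s)
E
```

```text
time: 11.25
tool_pos: [562.3, -59.2, 79.6]
tcp_rot: [-180.0, 0.0, 101.4]
ft_force: [-6.8, 0.4, 11.3]
finger_gap: 39.1
```

View pics/scene8.png

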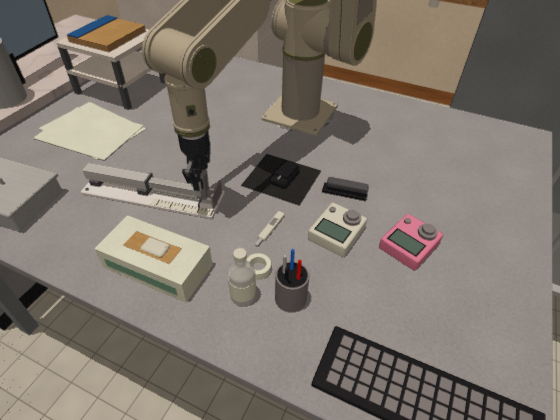

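View pics/w8.png

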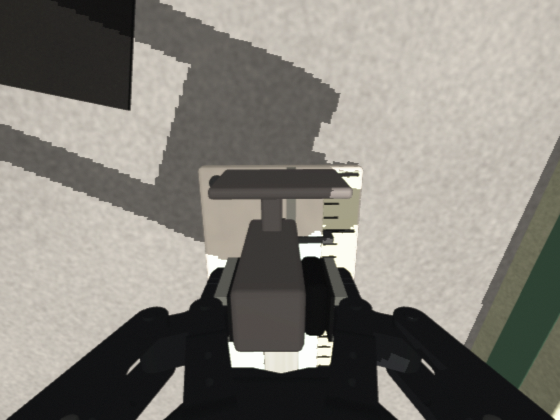

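The bystanders are where they started and the start button is up at scene (352,216). The cap is squeezed (gap about 39–40 mm), and the pointer stands on the 120 mark at wrist (330,232). Handing in.

```bash
python3 -c "
from bench import r
print(r.hand_in())"
```

```text
the job is handed in; nothing more can be done
None
```

I did all the steps and handed the job in at about 11.4 s of the 48 s; the hand-in gave no verdict.

- **Start button:** I pressed it on the white console to its hard stop (wrist force rose from 4.7 to 16.5 N) and released it. It looks up in the last scene picture.
- **Grip:** I pinched the grip block at 30 N. The finger gap of 39–40 mm matches the 40 mm squeezed width, so the lock button should be fully in. I had no direct reading of the lock.
- **Boom:** I drew it out about 104.5 mm and I am still holding it there. The last two tool readings, 0.65 s apart, differ by 0.1 mm.
- **Pointer:** In the scene and wrist views it stands at the 120 mm mark, to about ±1.5 mm by my estimate (the tolerance is 4 mm). My early estimates of the starting reading disagreed (12.6 to 16.3 mm), because the pointer's arm stands about 30 mm above the desk rather than just above the scale. I settled on the final views, where the pointer tip meets the mark.
- **Left over:** A side load of about 7 N and a vertical load of about 11 N remained on the wrist at the end, well under the limits.
- **Bystanders:** None appears to have moved in the last scene picture.

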